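# Probe an angled bore with a collared gauge rod and present its tip at the reading stand

### The job

Take the blue-handled gauge with the brass collar out of the yellow bin, slide its steel rod into the slanting guide tube on the green fixture until the collar stops against the tube's mouth, keep it seated there for a moment (about half a second), and draw it straight out again. Then present it for reading: hold the gauge level, with the rod's tip above the centre of the reading stand's white disc, about 30 mm up and touching nothing, and finish while still holding it there in the gripper, at rest. Leave everything else where it is.

Things in the scene. Friction and masses are not known exactly. Their poses are not given: they have to be found in the camera images.
- gauge: The gauge to use, ~0.12 kg. Along x: blue handle 70 long, 16 wide (y), 22 mm high (z), x=-80 to -10 mm; round brass collar, 22 mm diameter, x=-10 to 0; steel rod 9 mm diameter, x=0 to 80, last 3 mm tapered. Origin on the axis at the collar's front face; x to the tip, z up as it lies. It starts flat in the bin, axis 11 mm over the bin's floor, tip roughly away from the robot.
- gauge_tip (a point): The end of the gauge's steel rod, on its axis, 80 mm ahead of the gauge's origin. Same axes as the gauge.
- bin: Yellow open bin, 230 x 230 mm outside, 30 mm high, walls and floor 5 mm thick, fixed, on the left or the right. Origin under its centre, on the table; z up. Three gauges lie in it side by side about 60 mm apart, in any order, tips towards its +x side; a small copper disc lies by its +x wall.
- fixture: Fixed test fixture: aluminium base plate 150 x 90 x 12 mm with green blocks that carry the slanting guide tube. Origin under the centre of the plate, on the table; the tube's mouth faces its -x (roughly towards the robot) and up; z up.
- tube: Fixed aluminium guide tube, slanting at 30 degrees to the table, rising to the fixture's -x. Origin at the centre of its closed lower end; z along its axis, out of the mouth and up; y level; x up and forward. 90 mm long, outside 22 mm diameter (28 at the mouth); bore 12 mm diameter, 86 mm deep, widening over the last 10 mm to 18 mm at the mouth.
- mouth (a point): Centre of the guide tube's mouth, in the plane of its rim, 90 mm along the tube's z from its origin and about 90 mm above the table. Same axes as the tube: z points out of the mouth. The collar's front face meets this plane when the gauge is fully home.
- reader: Fixed reading stand: 80 x 80 x 10 mm white base, steel post of 24 mm diameter, round black head of 60 mm diameter and 14 mm thick with a white lit disc of 50 mm on top, 70 mm above the table. On the left or the right, across from the bin. Origin under its centre, on the table; z up.
- disc_top (a point): Centre of the white disc's upper face on the reading stand, 70 mm above the table; z up.
- red_gauge: Not needed for the job. Lies in the bin like the blue gauge and points roughly the same way: same 70 x 16 x 22 mm handle, red, with a steel rod of 7 mm diameter, no collar. Origin on the rod's axis 10 mm ahead of the handle; x towards the tip, z up.
- white_gauge: Not needed for the job. Lies in the bin like the blue gauge and points roughly the same way: same 70 x 16 x 22 mm handle, white, with a steel rod of 6 mm diameter, no collar. Origin on the rod's axis 10 mm ahead of the handle; x towards the tip, z up.
- disc: Not needed for the job. Copper disc of 20 mm diameter and 12 mm height, in the bin near its +x wall. Origin at the centre of its underside.
- puck_orange: Not needed for the job. Orange specimen puck, 32 mm diameter, 20 mm high, on the table on the robot's side of the fixture. Origin at the centre of its underside.
- puck_grey: Not needed for the job. Grey specimen puck, 32 mm diameter, 20 mm high, on the table on the robot's side of the fixture. Origin at the centre of its underside.
- jar: Not needed for the job. Closed jar, 56 mm diameter, 60 mm high, on the far right of the table. Origin at the centre of its underside.
- cup: Not needed for the job. White mug, 64 mm diameter, 70 mm high, on the far left of the table. Origin at the centre of its underside.
Mind the look-alikes: they are no part of the job. Of the things that look like the gauge, the largest one is meant.

How it is judged (in metres and radians):
On the way, in this order (a step that is already met when the one before it is completed fails the run):
1. the blue gauge is lifted out of the bin in the gripper (height (world z) of gauge above 0.06 m and contact force between the fingers and gauge above 0.5 N), for 0.1 s.
2. the gauge is fully home in the guide tube, its collar against the mouth, in the gripper (distance between gauge and mouth below 0.005 m and z of gauge in the frame of mouth below 0.003 m and angle between the x axis of gauge and the z axis of tube, either way round below 0.1 rad and contact force between the fingers and gauge above 0.5 N), for 0.2 s.
3. the rod is drawn right out of the tube (z of gauge_tip in the frame of mouth above 0.005 m and contact force between the fingers and gauge above 0.5 N), for 0.1 s.
At the end, for the whole second after the job is handed in: The gauge is held still in the gripper, level within about 7 degrees (0.12 rad), its tip within 15 mm sideways of the centre of the white disc and 15 to 50 mm above it, touching neither the stand, the fixture nor the bin (horizontal distance between gauge_tip and disc_top below 0.015 m and z of gauge_tip in the frame of disc_top between 0.015 and 0.05 m and angle between gauge's own x axis and vertical between 1.4508 and 1.6908 rad and contact force between the fingers and gauge above 0.5 N and contact force between gauge and reader below 0.2 N and contact force between gauge and fixture below 0.2 N and contact force between gauge and bin below 0.2 N and linear speed of gauge below 0.02 m/s and angular speed of gauge below 0.2 rad/s); the arm keeps its last pose, push and grip.
It fails at once if another thing in the bin is shifted by more than 30 mm (distance of any of red_gauge, white_gauge, disc from where it was at the start of the episode above 0.03 m).
It fails at once if a puck, the jar or the mug is shifted by more than 20 mm (distance of any of puck_orange, puck_grey, jar, cup from where it was at the start of the episode above 0.02 m).
It also fails if it takes over 61 s, if anything falls off the work surface, if the arm or the gripper's body presses on something with over 40 N, if the wrist force passes 120 N, or if a joint passes its speed limit or range.

### The arm

A 7-joint arm with a two-finger parallel gripper is mounted at the origin on the work surface. World frame = base frame: x ahead of the robot, y to its left, z up, the work surface at z = 0. Lengths are in mm, angles in rad, forces in N, time in s.
With the tool pointing down it reaches from about 400 to 900 mm from the base axis. Payload 5.5 kg.
Tool frame: the origin (TCP) lies midway between the tips of the shut fingers; the grasp point (between the pads) lies 19 mm behind it; y points along the fingers, z is the direction in which the jaws open and shut, and the axes are right-handed (so a half turn about y gives the same grasp; the last joint's range is limited). The gripper opens to 85 mm and grips with 20 to 120 N. Pads are 22 mm wide; open, the fingers measure 114 mm over their backs; the gripper's body (76 mm by 85 mm) begins 54 mm behind the grasp point. The pads swing forward as they close: fully open they stand 13 mm farther back than shut.
Start: joints at [-1.015, 0.501, -0.427, 1.55, 0.221, 1.138, -0.21], TCP at [187.574, 622.347, 231.31] pointing down, gripper open.
Joint ranges: [-2.88, 2.88], [-0.31, 2.03], [-1.54, 1.56], [0.2, 2.42], [-1.41, 4.55], [0.19, 2.02], [-2.57, 2.57]. Speed limits (rad/s): [2.57, 2.57, 3.14, 3.14, 3.14, 3.14, 3.14].

### API

Orientations are given as a rotation vector (axis times angle).
In Python, from workcell import arm, imaging, ticket gives the robot as it stands.
- The arm moves only by the tool carry_out, never from a script. Its argument "increments" is a list of rows, each a list of 3 entries, a list of its own where there are three numbers: the shift along the world's x, y, z each as a share of 20 cm, from -1 to 1, then the turn, a rotation vector about the world's x, y, z each as a share of 360 degrees, from -1 to 1, then the gripper's target within -1 to 1 (fully open at 1, half-way at 0, shut at -1). In form: [[[dx, dy, dz], [rx, ry, rz], gripper], ...]. A call has 1 to 10 rows; each row shifts and turns the commanded pose from where the row before left it; what a row does not reach is not made up. A row lasts 1/10 s, in which the tool goes at most 50 mm and 8.59 degrees, less where a joint would pass 70% of its speed; a pose out of reach is approached as far as the arm can. A call with a number of a shift or a turn outside -1 to 1 is refused whole. A call with a gripper value outside its range is refused whole. The fingers move at their own pace and stop on an object; the grip force is fixed at half the most. Time passes only in rows, so rows that do not move let the fingers close. It gives the time, the measured TCP pose, the force and the opening at its end, in the units of the state.
- arm.read_state(): the state, without advancing time (a new reading comes with each control period).
- imaging.get_image(name): name is "scene" or "top" or "wrist"; returns a dict with "pixels" (400x640x3 uint8, red, green, blue), "z_map" (400x640 float32, mm along the optical axis (not along the pixel's ray), 0 where there is no reading), "camera_matrix" (3x3 intrinsics, pixels), "R" (3x3) and "t" (3): a world point X has camera coordinates R X + t; the wrist camera has in their place "tool_from_camera" (4x4, takes a point from camera to tool coordinates, whose origin is the TCP and whose axes are the tool frame's). Camera axes: x right, y down, z forward; pixel columns grow to the right and rows downward; lengths in mm; the calibration is good to about 2 mm. A picture is of the moment at which its call begins: read the wrist's pose just before it.
- ticket.job_done(): hands the job in, once; it reports no verdict.
The state is a dict: "t": time; "joint_positions": joint angles; "qd": joint speeds; "joint_efforts": joint torques, N m; "tool_pos": TCP position; "ee_rot": TCP orientation; "ft_force": force on the tool from outside, world axes, zero at the start; "torque": the same for the moment, N m; "grip_width": finger opening in mm.
Only numpy, scipy, OpenCV 4.12 (cv2) and the standard library are available. Lean on these libraries where they do the work, as an engineer would, in place of code of your own. Each camera call takes 0.05 s, during which the arm holds its last target. There are 200 camera calls.

## Working session

There is one attempt and no reset: what is moved stays moved. The work goes in short steps, Python scripts to look and compute and a tool call to move; the robot and the scene stay as the last step left them, time stands still between calls to the robot, and variables do not carry over. Pictures are saved under pics/ and viewed, about 8 in all and at most 12, crops included, and the job is handed in when it is done.

Besides the shell and the picture viewer there is one more tool, called after ">>>" as name(argument=value, ...) on one line, values as JSON. carry_out: Moves the arm, as the interface text tells. Shift numbers are shares of 20 cm and turn numbers shares of 360 degrees, none past 1 either way. Its arguments: {"type":"object","properties":{"increments":{"type":"array"}},"required":["increments"]}

```bash
ls; mkdir -p pics; python3 - <<'E'
from workcell import arm, imaging
import numpy as np, cv2
s=arm.read_state(); print({k:np.round(v,3).tolist() for k,v in s.items()})
for n in ["top","scene"]:
    d=imaging.get_image(n); np.savez(f"pics/{n}0.npz",**d)
    cv2.imwrite(f"pics/{n}0.png",cv2.cvtColor(d["pixels"],cv2.COLOR_RGB2BGR))
    print(n,d["camera_matrix"].tolist(),np.round(d["R"],4).tolist(),d["t"])
E
```

```text
pics
{'t': 0.0, 'joint_positions': [-1.015, 0.502, -0.427, 1.551, 0.221, 1.138, -0.21], 'qd': [0.0, -0.001, 0.001, 0.0, -0.001, 0.001, -0.001], 'joint_efforts': [0.0, -56.954, -5.816, -28.093, 0.011, 0.012, 0.0], 'tool_pos': [187.443, 621.657, 230.262], 'ee_rot': [-1.56, 0.23, -0.23], 'ft_force': [0.047, 0.597, 0.4], 'torque': [0.019, -0.04, -0.021], 'grip_width': 85.469}
top [[385.35550606399966, 0.0, 318.5100561761603], [0.0, 385.35550606399966, 204.94728125726192], [0.0, 0.0, 1.0]] [[-0.0108, -0.9998, 0.0152], [-0.9915, 0.0088, -0.1301], [0.13, -0.0165, -0.9914]] [  55.85414029  548.98154586 1059.68372984]
scene [[408.2174096446104, 0.0, 324.00948244365696], [0.0, 408.2174096446104, 203.52321729015878], [0.0, 0.0, 1.0]] [[-0.5299, 0.8479, -0.0146], [0.5729, 0.3452, -0.7434], [-0.6253, -0.4024, -0.6687]] [ 222.43508738 -285.50686712 1449.47798982]
```

View pics/top0.png

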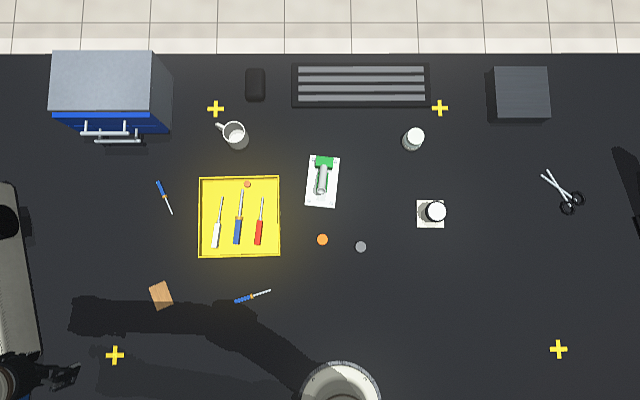

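View pics/scene0.png

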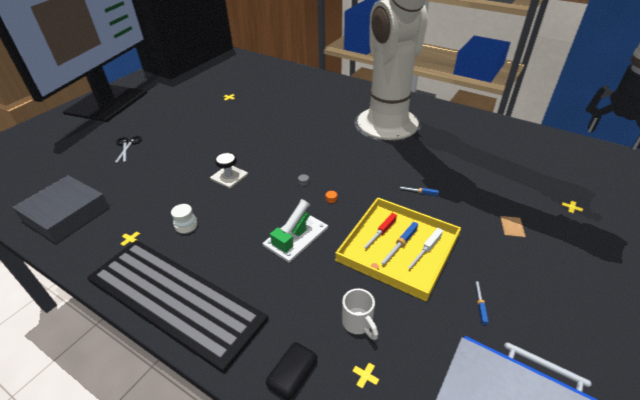

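In the top image there are three blue-handled things: (238,220) in the yellow bin, (165,197) and (253,296) on the bare table. The one in the bin fits, being the largest and in the bin with a collar. I'll confirm it with an enlarged crop while measuring.

```bash
cat > h.py <<'E'
import numpy as np, cv2
from scipy.spatial.transform import Rotation as Rot
def cloud(d):
    "world points (mm) per pixel for fixed cameras; camera pts if no R"
    z=d["z_map"].astype(float); v,u=np.indices(z.shape); K=d["camera_matrix"]
    C=np.stack([(u-K[0,2])/K[0,0]*z,(v-K[1,2])/K[1,1]*z,z],-1)
    return (C-d["t"])@d["R"] if "R" in d else C
def wcloud(d,s):
    T=d["tool_from_camera"]; C=cloud(d)@T[:3,:3].T+T[:3,3]
    return C@Rot.from_rotvec(s["ee_rot"]).as_matrix().T+s["tool_pos"]
def hsv(d): return cv2.cvtColor(d["pixels"],cv2.COLOR_RGB2HSV).astype(int)
def pca(P):
    c=P.mean(0); return c,np.linalg.svd(P-c,full_matrices=False)[2]
E
python3 - <<'E'
from h import *
cr=[]
for n,box in [("top",(195,170,90,95)),("scene",(335,195,130,100))]:
    d=dict(np.load(f"pics/{n}0.npz")); P=cloud(d); H=hsv(d); h,s,v=H[...,0],H[...,1],H[...,2]
    x,y,w,hh=box; m=np.zeros(h.shape,bool); m[y:y+hh,x:x+w]=1
    blue=(h>100)&(h<125)&(s>120)&(v>60)&m
    q=P[blue]; c,V=pca(q[:,:2]); print(n,"blue",blue.sum(),q.mean(0).round(1),"median z",np.median(q[:,2]).round(1),"axis",V[0].round(3),"ext",np.ptp((q[:,:2]-c)@V.T,axis=0).round(1))
    yel=(h>22)&(h<35)&(s>150)&m&(P[...,2]>22); q=P[yel]; r=cv2.minAreaRect(q[:,:2].astype(np.float32)); print(" bin",np.round(r[0],1),np.round(r[1],1),r[2],np.median(q[:,2]))
    gr=(h>50)&(h<80)&(s>120)&(v>40); q=P[gr]; print(" green",q.mean(0).round(1),q.min(0).round(0),q.max(0).round(0))
    # reader head
    hz=(P[...,2]>60)&(P[...,2]<80)&(s<60)&(v>170)&(P[...,1]<0)&(P[...,1]>-350)&(P[...,0]>400)&(P[...,0]<680)
    lab=cv2.connectedComponentsWithStats(hz.astype(np.uint8))
    for i in range(1,lab[0]):
        if lab[2][i,4]>30:
            q=P[lab[1]==i]; r=cv2.minEnclosingCircle(q[:,:2].astype(np.float32)); print(" disc?",lab[3][i].round(0),q.mean(0).round(1),r)
    for nm,mm in [("orange",(h>5)&(h<18)&(s>180)&(v>150)&(P[...,2]>14)&(P[...,2]<26)),("grey",(P[...,2]>15)&(P[...,2]<24)&(s<40)&(P[...,1]<0)&(P[...,1]>-150)&(P[...,0]<500)&(P[...,0]>350))]:
        q=P[mm]; print(" ",nm,len(q),np.median(q,0).round(0) if len(q) else None)
    # mouth region: points above plate near fixture, grey
    g=P[gr].mean(0); tb=(np.hypot(P[...,0]-g[0]+40,P[...,1]-g[1])<110)&(P[...,2]>25)&(P[...,2]<115)&(s<70)
    q=P[tb]; c,V=pca(q); print(" tube",len(q),c.round(1),V[0].round(3),q[q[:,2].argmax()].round(0))
    cr.append(cv2.resize(d["pixels"][y:y+hh,x:x+w],(400,400),interpolation=cv2.INTER_CUBIC))
cv2.imwrite("pics/crop1.png",cv2.cvtColor(np.hstack(cr),cv2.COLOR_RGB2BGR))
E
```

```text
top blue 116 [476.8 283.3  28.1] median z 28.0 axis [-0.994  0.11 ] ext [66.4 14.5]
 bin [522.3 232. ] [233.  325.3] 0.46727442741394043 30.206473846786047
 green [661.6  34.8  56.8] [407.  11.  24.] [ 689.   68. 1121.]
 disc? [437. 211.] [ 525.7 -274.3   71.7] ((526.0372924804688, -276.5986022949219), 27.466163635253906)
  orange 9 [445.  53.  20.]
  grey 95 [433. -67.  21.]
 tube 231 [617.6  40.3  78.1] [-0.898  0.113  0.426] [589.  50. 104.]
scene blue 130 [470.5 288.   25.4] median z 26.8 axis [ 1.    -0.001] ext [224.1  18.3]
 bin [800.  316.6] [814.2 251.5] 7.3157148361206055 28.808966517353554
 green [ 587.9 -140.7   87.3] [ 2.080e+02 -1.012e+03 -1.000e+00] [1188.  493.  760.]
 disc? [225. 158.] [ 523.7 -272.6   71.4] ((523.8543701171875, -273.2617492675781), 26.665693283081055)
  orange 74 [456.  45.  20.]
  grey 68 [432. -63.  21.]
 tube 49 [ 530.4 -244.6   66.1] [ 0.986 -0.164  0.021] [ 544. -249.   74.]
```

View pics/crop1.png

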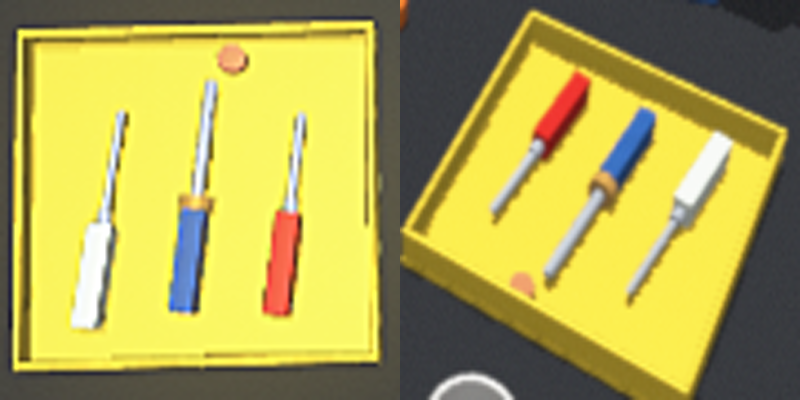

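The crop confirms it. The blue handle with a brass collar sits in the middle of the bin at top (238,220), between white (217,220) and red (260,222). It is thicker and longer than its neighbours, and the two on the table are smaller tools. Next I work out the first move to a viewpoint above it.

```bash
cat >> h.py <<'E'
def tool_target(ax, app):
    "tool R with y=approach, and jaws perpendicular to ax (x along -/+ ax)"
    y=np.array(app,float); y/=np.linalg.norm(y); a=np.array(ax,float); a-=y*(a@y); a/=np.linalg.norm(a)
    return [np.stack([s*a,y,np.cross(s*a,y)],1) for s in (1,-1)]
def plan(s,pos,R,n=None):
    d=(np.array(pos)-s["tool_pos"])/200; r=(Rot.from_matrix(R)*Rot.from_rotvec(s["ee_rot"]).inv()).as_rotvec()/(2*np.pi)
    print("total shift",d.round(4),"turn",r.round(4),"deg",np.round(np.linalg.norm(r)*360,1))
    if n: print(" per row",n,(d/n).round(4),(r/n).round(5))
E
python3 - <<'E'
from h import *
from workcell import arm, imaging
s=arm.read_state(); print(Rot.from_rotvec(s["ee_rot"]).as_matrix().round(3))
for R in tool_target([.994,-.11,0],[0,0,-1]): plan(s,[470,283,230],R,20)
E
```

```text
[[ 0.957 -0.001  0.289]
 [-0.289 -0.002  0.957]
 [-0.    -1.    -0.002]]
total shift [ 1.4126 -1.6936 -0.0018] turn [ 0.0003 -0.0001  0.0291] deg 10.5
 per row 20 [ 0.0706 -0.0847 -0.0001] [ 1.00e-05 -0.00e+00  1.45e-03]
total shift [ 1.4126 -1.6936 -0.0018] turn [-1.000e-04 -4.000e-04 -4.709e-01] deg 169.5
 per row 20 [ 0.0706 -0.0847 -0.0001] [-0.000e+00 -2.000e-05 -2.355e-02]
```

>>> carry_out(increments=[[[0.07,-0.085,0],[0,0,0.0015],1],[[0.07,-0.085,0],[0,0,0.0015],1],[[0.07,-0.085,0],[0,0,0.0015],1],[[0.07,-0.085,0],[0,0,0.0015],1],[[0.07,-0.085,0],[0,0,0.0015],1],[[0.07,-0.085,0],[0,0,0.0015],1],[[0.07,-0.085,0],[0,0,0.0015],1],[[0.07,-0.085,0],[0,0,0.0015],1],[[0.07,-0.085,0],[0,0,0.0015],1],[[0.07,-0.085,0],[0,0,0.0015],1]])

```text
t: 1.1
tool_pos: [327.9, 451.2, 230.9]
ee_rot: [-1.566, 0.156, -0.155]
ft_force: [0.1, 0.0, 0.0]
grip_width: 85.3
```

>>> carry_out(increments=[[[0.07,-0.085,0],[0,0,0.0015],1],[[0.07,-0.085,0],[0,0,0.0015],1],[[0.07,-0.085,0],[0,0,0.0015],1],[[0.07,-0.085,0],[0,0,0.0015],1],[[0.07,-0.085,0],[0,0,0.0015],1],[[0.07,-0.085,0],[0,0,0.0015],1],[[0.07,-0.085,0],[0,0,0.0015],1],[[0.07,-0.085,0],[0,0,0.0015],1],[[0.07,-0.085,0],[0,0,0.0015],1],[[0.07,-0.08,0],[0,0,0.001],1]])

```text
t: 2.1
tool_pos: [467.8, 282.2, 230.9]
ee_rot: [-1.57, 0.085, -0.084]
ft_force: [0.5, 0.5, 1.2]
grip_width: 85.7
```

>>> carry_out(increments=[[[0,0,0],[0,0,0],-0.06],[[0,0,0],[0,0,0],-0.06],[[0,0,0],[0,0,0],-0.06]])

```text
t: 2.4
tool_pos: [466.5, 284.4, 231.1]
ee_rot: [-1.569, 0.084, -0.082]
ft_force: [-0.8, -0.3, -0.2]
grip_width: 43.8
```

```bash
python3 - <<'E'
from h import *
from workcell import arm, imaging
s=arm.read_state(); print(s["tool_pos"],s["grip_width"])
d=imaging.get_image("wrist"); print(d["tool_from_camera"].round(3).tolist())
np.savez("pics/w1.npz",**d,tool_pos=s["tool_pos"],ee_rot=s["ee_rot"])
cv2.imwrite("pics/w1.png",cv2.cvtColor(d["pixels"],cv2.COLOR_RGB2BGR))
P=wcloud(d,s);H=hsv(d); h,ss,v=H[...,0],H[...,1],H[...,2]
blue=(h>100)&(h<125)&(ss>120)&(v>60)&(P[...,2]>-20)&(P[...,2]<60)
q=P[blue]; zt=np.percentile(q[:,2],80); t=q[abs(q[:,2]-zt)<3]; r=cv2.minAreaRect(t[:,:2].astype(np.float32)); print(blue.sum(),zt,r,t.mean(0),pca(t)[1][0])
E
```

```text
[466.54724857 284.44610027 231.14852302] 43.83144272785854
[[0.001, 0.961, 0.278, -70.953], [-0.001, -0.278, 0.961, -143.552], [1.0, -0.001, 0.0, -0.64], [0.0, 0.0, 0.0, 1.0]]
2496 41.36026823157874 ((769.7339477539062, 646.9476928710938), (3.6503241062164307, 61.49839782714844), 0.10357041656970978) [769.73406476 646.17007518  41.42734276] [ 6.67036734e-04  9.99994618e-01 -3.21239475e-03]
```

View pics/w1.png

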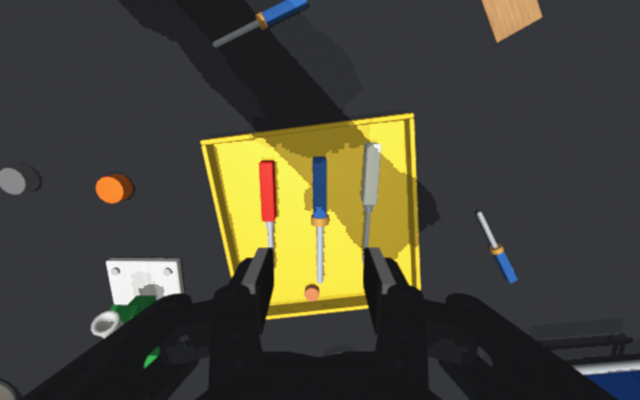

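The wrist view shows the blue gauge at (320,187), its collar at (320,218) and its tip at (320,280), aligned with the jaws. The fixture's tube mouth shows at (108,322). Now I measure these in boxes.

```bash
python3 - <<'E'
from h import *
d=dict(np.load("pics/w1.npz")); P=wcloud(d,d);H=hsv(d); h,ss,v=H[...,0],H[...,1],H[...,2]
box=np.zeros(h.shape,bool); box[140:290,300:340]=1
def rep(n,m):
    q=P[m]; c,V=pca(q[:,:2]); e=(q[:,:2]-c)@V[0]; print(n,m.sum(),q.mean(0).round(1),"z",np.percentile(q[:,2],[10,50,90]).round(1),"ax",V[0].round(4),"ends",(c+V[0]*e.min()).round(1),(c+V[0]*e.max()).round(1)); return q
b=box&(h>100)&(h<125)&(ss>120)&(np.abs(P[...,2]-27)<4); q=rep("blue top",b); print(cv2.minAreaRect(q[:,:2].astype(np.float32)))
rod=box&(ss<70)&(v>60)&(P[...,2]>8); rod[:225]=0; rep("rod",rod)
br=box&(h>8)&(h<22)&(ss>60)&(P[...,2]>8)&(P[...,2]<35); br[225:]=0; rep("collar",br)
# line through handle & rod pixels
q=np.vstack([P[b],P[rod]]); c,V=pca(q[:,:2]); print("joint axis",c.round(1),V[0].round(4),np.degrees(np.arctan2(V[0][1],V[0][0])))
print("bin floor z",np.median(P[240:280,285:300][...,2]), "table z",np.median(P[230:260,60:100][...,2]), "depth at mouth",P[322,98],P[312,110],P[322,118])
E
```

```text
blue top 712 [474.9 284.7  27.8] z [26.8 27.8 28.7] ax [ 0.9946 -0.1041] ends [441.4 288.2] [510.2 281. ]
((475.7698669433594, 284.7922058105469), (13.964089393615723, 69.0712661743164), 82.67747497558594)
rod 343 [559.4 275.9  22.5] z [19.2 20.5 21.6] ax [ 0.9947 -0.103 ] ends [396.2 292.8] [600.3 271.6]
collar 117 [514.4 280.4  25.3] z [21.3 26.3 28. ] ax [ 0.8817 -0.4718] ends [453.9 312.8] [522.2 276.2]
joint axis [502.4 281.8] [ 0.9946 -0.1038] -5.956517347623747
bin floor z 5.622272888455015 table z 0.44583420133626817 depth at mouth [579.94618323  38.13279343  90.10798249] [576.04740594  45.20834604  79.26231656] [582.35042019  58.93610462  89.90172706]
```

The sizes check: handle 69 × 14 mm, top at z = 27.8, yaw −6.0°, floor at 5.6. I grip 32 mm behind the collar's face, at about (488.7, 283.4).

>>> carry_out(increments=[[[0.013,0,-0.1],[0,0,0.0006],-0.06],[[0.013,0,-0.1],[0,0,0],-0.06],[[0.013,0,-0.1],[0,0,0],-0.06],[[0.013,0,-0.1],[0,0,0],-0.06],[[0.013,0,-0.1],[0,0,0],-0.06],[[0.013,0,-0.1],[0,0,0],-0.06],[[0.013,0,-0.1],[0,0,0],-0.06],[[0.013,0,-0.1],[0,0,0],-0.06],[[0,0,0],[0,0,0],-0.06],[[0,0,0],[0,0,0],-0.06]])

```text
t: 3.45
tool_pos: [487.6, 284.1, 71.3]
ee_rot: [-1.569, 0.081, -0.08]
ft_force: [0.1, -0.9, 1.0]
grip_width: 39.8
```

```bash
python3 - <<'E'
from h import *
from workcell import arm, imaging
s=arm.read_state(); print(s["tool_pos"].round(2) if hasattr(s["tool_pos"],"round") else s["tool_pos"],s["grip_width"],s["ft_force"])
d=imaging.get_image("wrist"); s2=arm.read_state(); print(s2["tool_pos"],s2["ee_rot"])
np.savez("pics/w2.npz",**d,tool_pos=s["tool_pos"],ee_rot=s["ee_rot"])
cv2.imwrite("pics/w2.png",cv2.cvtColor(d["pixels"],cv2.COLOR_RGB2BGR))
P=wcloud(d,s);H=hsv(d); h,ss,v=H[...,0],H[...,1],H[...,2]
b=(h>100)&(h<125)&(ss>120)&(np.abs(P[...,2]-27)<4)&(np.hypot(P[...,0]-475,P[...,1]-284)<50); q=P[b]
print(b.sum(),q.mean(0),cv2.minAreaRect(q[:,:2].astype(np.float32)),pca(q[:,:2])[1][0])
E
```

```text
[487.61 284.12  71.35] 39.812378747077865 [ 0.08844445 -0.88920871  1.01990422]
[488.26441003 284.36327472  72.07113378] [-1.56851402  0.08021736 -0.08080257]
2406 [473.89833968 284.44497805  27.80256097] ((475.8517150878906, 284.1219787597656), (14.411699295043945, 68.99622344970703), 83.93020629882812) [ 0.99470705 -0.1027516 ]
```

View pics/w2.png

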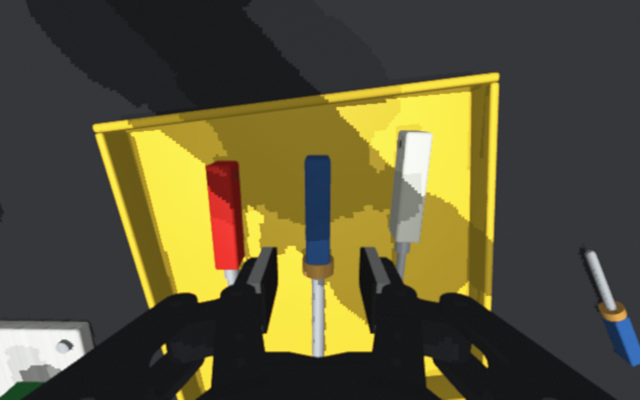

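The wrist view shows the fingers straddling the blue handle (320,210), with red and white clear outside them. I descend, with a slow end.

>>> carry_out(increments=[[[0,0,-0.06],[0,0,0],-0.06],[[0,0,-0.06],[0,0,0],-0.06],[[0,0,-0.06],[0,0,0],-0.06],[[0,0,-0.06],[0,0,0],-0.06],[[0,0,-0.05],[0,0,0],-0.06],[[0,0,-0.015],[0,0,0],-0.06],[[0,0,-0.015],[0,0,0],-0.06],[[0,0,0],[0,0,0],-0.06]])

```text
t: 4.3
tool_pos: [488.3, 283.3, 7.0]
ee_rot: [-1.569, 0.082, -0.081]
ft_force: [0.1, -1.2, 0.0]
grip_width: 40.0
```

>>> carry_out(increments=[[[0,0,0],[0,0,0],-1],[[0,0,0],[0,0,0],-1],[[0,0,0],[0,0,0],-1],[[0,0,0],[0,0,0],-1],[[0,0,0],[0,0,0],-1],[[0,0,0],[0,0,0],-1]])

```text
t: 4.9
tool_pos: [488.9, 283.7, 8.0]
ee_rot: [-1.569, 0.081, -0.082]
ft_force: [-1.1, -0.9, 5.8]
grip_width: 14.6
```

>>> carry_out(increments=[[[0,0,0.03],[0,0,0],-1],[[0,0,0.07],[0,0,0],-1],[[0,0,0.1],[0,0,0],-1],[[0,0,0.1],[0,0,0],-1],[[0,0,0.1],[0,0,0],-1],[[0,0,0.1],[0,0,0],-1],[[0,0,0.1],[0,0,0],-1],[[0,0,0.1],[0,0,0],-1],[[0,0,0.1],[0,0,0],-1],[[0,0,0.1],[0,0,0],-1]])

```text
t: 5.9
tool_pos: [488.0, 283.1, 188.9]
ee_rot: [-1.569, 0.081, -0.081]
ft_force: [0.6, 0.3, -1.8]
grip_width: 14.4
```

```bash
python3 - <<'E'
from h import *
from workcell import arm, imaging
s=arm.read_state(); print(s["tool_pos"],s["grip_width"],s["ft_force"])
d=imaging.get_image("wrist"); np.savez("pics/w3.npz",**d,tool_pos=s["tool_pos"],ee_rot=s["ee_rot"])
e=imaging.get_image("scene"); np.savez("pics/s3.npz",**e)
t=imaging.get_image("top"); np.savez("pics/t3.npz",**t)
cv2.imwrite("pics/w3.png",cv2.cvtColor(np.hstack([d["pixels"][100:400,120:520],e["pixels"][100:400,200:600]]),cv2.COLOR_RGB2BGR))
E
```

```text
[487.97361018 283.06365536 188.85747204] 14.42388702635282 [ 0.64778461  0.33779968 -1.77593198]
```

View pics/w3.png

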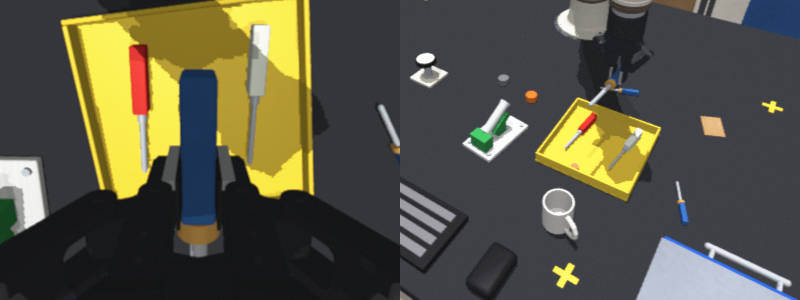

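The gauge is held straight between the pads, and the others in the bin are undisturbed. Next I measure the gauge in the tool frame, and the tube and fixture from all views.

```bash
python3 - <<'E'
from h import *
d=dict(np.load("pics/w3.npz")); H=hsv(d); h,ss,v=H[...,0],H[...,1],H[...,2]
T=d["tool_from_camera"]; Q=cloud(d)@T[:3,:3].T+T[:3,3]   # tool frame
bm=np.zeros(h.shape,bool); bm[165:330,290:350]=1
b=bm&(h>100)&(h<125)&(ss>120)&(np.abs(Q[...,1]+23)<25); q=Q[b]
print("handle tool-frame n",len(q),"mean",q.mean(0).round(1))
X=np.c_[q[:,0],q[:,2],np.ones(len(q))]
for _ in range(4):
    c=np.linalg.lstsq(X,q[:,1],rcond=None)[0]; k=abs(q[:,1]-X@c)<2.0; q,X=q[k],X[k]
print("top plane y=ax+bz+c",c.round(3),"n",len(q)); r=cv2.minAreaRect(q[:,[0,2]].astype(np.float32)); print(r,pca(q[:,[0,2]])[1][0].round(4))
# held rod from scene & top
Rt=Rot.from_rotvec(d["ee_rot"]).as_matrix()
for n in ["s3","t3"]:
    e=dict(np.load(f"pics/{n}.npz")); P=cloud(e); L=(P-d["tool_pos"])@Rt
    m=(np.abs(L[...,2])<8)&(L[...,0]>30)&(L[...,0]<125)&(np.abs(L[...,1]+10)<25)
    q=L[m]
    if len(q)>8:
        c,V=pca(q); print(n,"rod tool",len(q),c.round(1),V[0].round(3),"xmax",q[:,0].max().round(1), "line y(x)",np.polyfit(q[:,0],q[:,1],1).round(3),"z(x)",np.polyfit(q[:,0],q[:,2],1).round(3))
# plate & tube
for n in ["top0","scene0","s3","t3","w1"]:
    e=dict(np.load(f"pics/{n}.npz")); P=wcloud(e,e) if n[0]=="w" else cloud(e); H=hsv(e); s,v=H[...,1],H[...,2]
    reg=(P[...,0]>520)&(P[...,0]<720)&(P[...,1]>-40)&(P[...,1]<110)
    m=reg&(np.abs(P[...,2]-12.5)<3.5)&(v>110)&(s<90); q=P[m]
    if len(q)>20: print(n,"plate",len(q),np.median(q[:,2]).round(1),[np.round(a,1) for a in cv2.minAreaRect(q[:,:2].astype(np.float32))])
    m=reg&(P[...,2]>30)&(P[...,2]<110)&(s<75)&(v>60)&(P[...,0]<640); q=P[m]
    if len(q)>20:
        c,V=pca(q); print("  tube surf",len(q),c.round(1),V[0].round(3),np.degrees(np.arcsin(abs(V[0][2]))).round(1))
        np.save(f"pics/tube_{n}.npy",q)
E
```

```text
handle tool-frame n 5321 mean [-16.1 -19.6  -0.7]
top plane y=ax+bz+c [  0.      0.    -19.795] n 5008
((-12.78280258178711, -0.6615042686462402), (69.09012603759766, 15.68371868133545), 0.1825692355632782) [1.     0.0069]
s3 rod tool 162 [ 68.1 -15.    3.4] [1.    0.005 0.027] xmax 113.6 line y(x) [ 5.0000e-03 -1.5363e+01] z(x) [0.027 1.535]
t3 rod tool 119 [ 76.2 -14.7  -0.6] [-1.    -0.011 -0.022] xmax 115.4 line y(x) [ 1.1000e-02 -1.5494e+01] z(x) [ 0.021 -2.176]
top0 plate 935 12.8 [array([624.3,  39.6]), array([ 89.6, 148.6]), np.float64(83.3)]
  tube surf 174 [605.7  41.9  84.1] [-0.92   0.105  0.379] 22.2
scene0 plate 778 12.6 [array([622.3,  43.5]), array([ 89.9, 151.7]), np.float64(82.9)]
  tube surf 257 [610.3  48.6  79. ] [ 0.834 -0.086 -0.544] 33.0
s3 plate 784 12.7 [array([622.3,  43.6]), array([ 91., 151.]), np.float64(83.4)]
  tube surf 259 [610.5  48.8  78.6] [ 0.822 -0.092 -0.562] 34.2
t3 plate 939 13.0 [array([624.8,  39.4]), array([ 89.6, 149.8]), np.float64(83.3)]
  tube surf 175 [606.1  41.9  83.7] [-0.92   0.097  0.38 ] 22.4
w1 plate 2526 12.5 [array([578.4,  46.5]), array([91.3, 62.1]), np.float64(84.2)]
  tube surf 599 [583.4  44.7  86.7] [-0.083 -0.252 -0.964] 74.6
```

```bash
python3 - <<'E'
from h import *
from scipy.optimize import least_squares
yaw=np.radians(-6.7); u=np.array([np.cos(yaw),np.sin(yaw),0]); a=-np.cos(np.pi/6)*u+np.array([0,0,.5]); yv=np.array([-u[1],u[0],0]); xv=np.cross(yv,a)
ims=[]
for n in ["w1","scene0","top0"]:
    e=dict(np.load(f"pics/{n}.npz")); P=wcloud(e,e) if n[0]=="w" else cloud(e); H=hsv(e); s,v=H[...,1],H[...,2]
    C0=np.array([578,47,90.]); D=P-C0; A,B,G=D@a,D@yv,D@xv
    m=(abs(A)<100)&(abs(B)<25)&(abs(G)<30)&(s<80)&(P[...,2]>20)
    top=np.percentile(A[m&(A<12)],97)
    rim=m&(abs(A-top)<2.5)&(np.hypot(B,G)<22)
    f=lambda p:np.clip(np.abs(np.hypot(B[rim]-p[0],G[rim]-p[1])-11.5)-2.5,0,None)
    r=least_squares(f,[B[rim].mean(),G[rim].mean()],loss="soft_l1")
    cen=C0+a*top+yv*r.x[0]+xv*r.x[1]; print(n,"rim",rim.sum(),"A",top.round(1),r.x.round(1),"mouth",cen.round(1),"res",f(r.x).mean().round(2), "ext B",B[rim].min().round(1),B[rim].max().round(1),"G",G[rim].min().round(1),G[rim].max().round(1))
    # tube side surface r=11, below the mouth collar: cylinder centre fit
    t=m&(A<-20)&(A>-60)&(np.hypot(B,G)<18)
    if t.sum()>20:
        g=lambda p:np.hypot(B[t]-p[0]-p[2]*A[t],G[t]-p[1]-p[3]*A[t])-11
        r=least_squares(g,[0,0,0,0],loss="soft_l1"); print("   cyl",t.sum(),r.x.round(3),"res",np.abs(r.fun).mean().round(2),"at mouth",(C0+yv*r.x[0]+xv*r.x[1]).round(1))
    vv,uu=np.where(rim); print("   px",uu.mean().round(),vv.mean().round())
    w=35; p=e["pixels"][int(vv.mean())-w:int(vv.mean())+w,int(uu.mean())-w:int(uu.mean())+w].copy(); ims.append(cv2.resize(p,(260,260),interpolation=cv2.INTER_NEAREST))
cv2.imwrite("pics/m.png",cv2.cvtColor(np.hstack(ims),cv2.COLOR_RGB2BGR))
E
```

```text
w1 rim 292 A -1.0 [-0.2  2.1] mouth [579.9  46.6  91.3] res 0.02 ext B -14.0 13.0 G -10.8 15.4
   px 105.0 323.0
scene0 rim 20 A -2.9 [0.8 1.7] mouth [581.5  47.4  90. ] res 0.11 ext B -8.4 14.0 G -2.3 15.6
   cyl 144 [ 0.399  1.538 -0.003  0.02 ] res 1.09 at mouth [578.8  47.3  91.3]
   px 305.0 202.0
top0 rim 27 A -2.6 [-0.2  4.7] mouth [582.6  46.3  92.7] res 0.06 ext B -13.3 9.1 G -10.0 17.5
   cyl 83 [-1.462  4.135  0.008  0.026] res 1.06 at mouth [579.9  45.3  93.6]
   px 321.0 190.0
```

View pics/m.png

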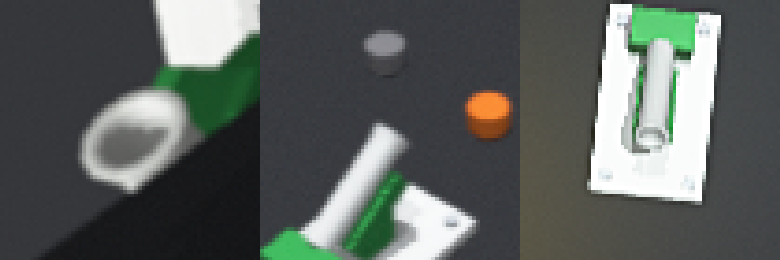

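Mouth at about (580, 47, 90.5). The z agrees with the stated ~90, and all three cameras are within 3 mm. Plate yaw is −6.7°. Next I plan the pre-insert pose with the tip 30 mm off the mouth.

```bash
cat >> h.py <<'E'
yaw=np.radians(-6.7); u=np.array([np.cos(yaw),np.sin(yaw),0]); a=-np.cos(np.pi/6)*u+np.array([0,0,.5]); yv=np.array([-u[1],u[0],0]); xv=np.cross(yv,a)
M=np.array([580,47,90.5]); G0=np.array([32.2,-9,-.5])
Rin=np.stack([-a,np.cross(yv,-a),yv],1)
E
python3 - <<'E'
from h import *
from workcell import arm
s=arm.read_state(); print(s["tool_pos"],s["ee_rot"]); print(Rin.round(3))
s=dict(s); s["tool_pos"]=np.array([488.37,283.35,187.3]) # commanded
p=M+a*110-Rin@G0; print("pre TCP",p); plan(s,p,Rin,20)
print("per 10mm along -a share",(-a*10/200).round(4))
E
```

```text
[489.16476582 283.75838777 189.01213442] [-1.56759254  0.07917404 -0.0837391 ]
[[ 0.86  -0.497  0.117]
 [-0.101  0.058  0.993]
 [-0.5   -0.866  0.   ]]
pre TCP [453.28128143  62.38946636 153.80577137]
total shift [-0.1754 -1.1048 -0.1675] turn [ 0.0089  0.0833 -0.002 ] deg 30.2
 per row 20 [-0.0088 -0.0552 -0.0084] [ 0.00045  0.00417 -0.0001 ]
per 10mm along -a share [ 0.043  -0.0051 -0.025 ]
```

>>> carry_out(increments=[[[-0.009,-0.055,0],[0.00045,0.00417,-0.0001],-1],[[-0.009,-0.055,0],[0.00045,0.00417,-0.0001],-1],[[-0.009,-0.055,0],[0.00045,0.00417,-0.0001],-1],[[-0.009,-0.055,0],[0.00045,0.00417,-0.0001],-1],[[-0.009,-0.055,0],[0.00045,0.00417,-0.0001],-1],[[-0.009,-0.055,0],[0.00045,0.00417,-0.0001],-1],[[-0.009,-0.055,0],[0.00045,0.00417,-0.0001],-1],[[-0.009,-0.055,0],[0.00045,0.00417,-0.0001],-1],[[-0.009,-0.055,0],[0.00045,0.00417,-0.0001],-1],[[-0.009,-0.055,0],[0.00045,0.00417,-0.0001],-1]])

```text
t: 7.05
tool_pos: [470.3, 172.4, 187.3]
ee_rot: [-1.544, 0.294, 0.122]
ft_force: [0.4, -0.4, -1.5]
grip_width: 14.5
```

>>> carry_out(increments=[[[-0.009,-0.055,-0.017],[0.00045,0.00417,-0.0001],-1],[[-0.009,-0.055,-0.017],[0.00045,0.00417,-0.0001],-1],[[-0.009,-0.055,-0.017],[0.00045,0.00417,-0.0001],-1],[[-0.009,-0.055,-0.017],[0.00045,0.00417,-0.0001],-1],[[-0.009,-0.055,-0.017],[0.00045,0.00417,-0.0001],-1],[[-0.009,-0.055,-0.017],[0.00045,0.00417,-0.0001],-1],[[-0.009,-0.055,-0.017],[0.00045,0.00417,-0.0001],-1],[[-0.009,-0.055,-0.017],[0.00045,0.00417,-0.0001],-1],[[-0.009,-0.055,-0.017],[0.00045,0.00417,-0.0001],-1],[[-0.004,-0.06,-0.015],[0.00045,0.00417,-0.0001],-1]])

```text
t: 8.05
tool_pos: [453.2, 61.6, 153.4]
ee_rot: [-1.5, 0.501, 0.324]
ft_force: [0.9, -0.2, -0.7]
grip_width: 14.5
```

>>> carry_out(increments=[[[0,0,0],[0,0,0],-1],[[0,0,0],[0,0,0],-1],[[0,0,0],[0,0,0],-1]])

```text
t: 8.35
tool_pos: [453.4, 63.2, 154.0]
ee_rot: [-1.5, 0.499, 0.323]
ft_force: [0.2, 0.1, -1.3]
grip_width: 15.0
```

```bash
python3 - <<'E'
from h import *
from workcell import arm, imaging
ss=arm.read_state(); p=M+a*110-Rin@G0; print("err pos in (a,yv,xv)",[((ss["tool_pos"]-p)@k).round(1) for k in (a,yv,xv)], "ang",np.degrees((Rot.from_matrix(Rin).inv()*Rot.from_rotvec(ss["ee_rot"])).as_rotvec()).round(2),ss["grip_width"],ss["ft_force"])
ims=[]
for n,(x,y) in [("scene",(305,190)),("top",(321,205))]:
    e=imaging.get_image(n); np.savez(f"pics/{n}4.npz",**e); P=cloud(e); D=P-M; A,B,G=D@a,D@yv,D@xv; H=hsv(e); s=H[...,1]
    rod=(A>26)&(A<100)&(abs(B)<12)&(abs(G)<12)&(s<90); t=rod
    for nm,t,r0 in [("rod",rod,4.5),("tube",(A<-18)&(A>-60)&(np.hypot(B,G)<20)&(s<80),11)]:
        if t.sum()<15: print(n,nm,t.sum()); continue
        g=lambda p:np.hypot(B[t]-p[0]-p[2]*(A[t]-A[t].mean()),G[t]-p[1]-p[3]*(A[t]-A[t].mean()))-r0
        r=least_squares(g,[0,0,0,0],loss="soft_l1") if 0 else __import__("scipy.optimize",fromlist=["x"]).least_squares(g,[0,0,0,0],loss="soft_l1")
        print(n,nm,t.sum(),"B,G,slopes",r.x.round(3),"at A",A[t].mean().round(1),"minA",A[t].min().round(1),"res",np.abs(r.fun).mean().round(2))
    w=45; ims.append(cv2.resize(e["pixels"][y-w:y+w,x-w:x+w],(400,400),interpolation=cv2.INTER_CUBIC))
cv2.imwrite("pics/p4.png",cv2.cvtColor(np.hstack(ims),cv2.COLOR_RGB2BGR))
E
```

```text
err pos in (a,yv,xv) [np.float64(0.0), np.float64(0.9), np.float64(0.2)] ang [-0.07 -0.07  0.17] 15.016923729451182 [ 0.23272638  0.05805437 -1.34266363]
scene rod 99 B,G,slopes [ 2.676 -1.714  0.016 -0.004] at A 65.4 minA 31.3 res 0.98
scene tube 153 B,G,slopes [ 0.047 -0.581  0.015  0.016] at A -39.1 minA -60.0 res 1.2
top rod 0
top tube 0
```

View pics/p4.png

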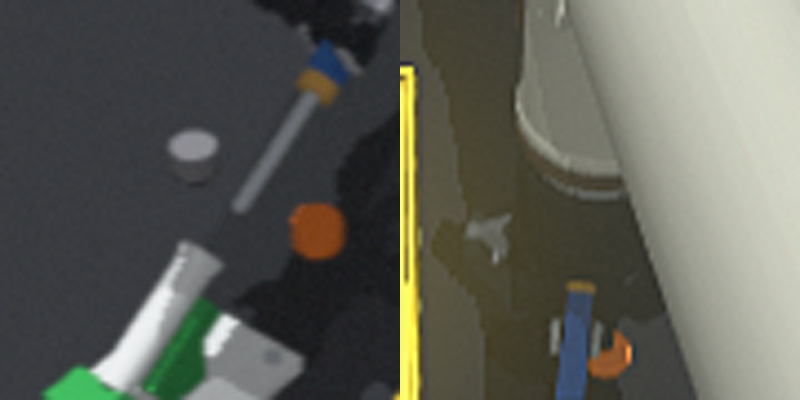

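The scene view shows the rod's line running roughly parallel to the tube but slightly right of the mouth. The crop has the tip at (240,207) and the mouth centre at (201,254). I'll measure that perpendicular offset at sub-pixel level.

```bash
cat > prof.py <<'E'
from h import *
from scipy.ndimage import map_coordinates
def offs(e,As,half):
    "perp. midpoint offset in mm of the visible silhouette from the nominal tube axis (scene camera)"
    g=e["pixels"].astype(float).mean(2); K,R,t=e["camera_matrix"],e["R"],e["t"]
    pr=lambda X:(lambda c:K[:2,:2]@(c[:2]/c[2])+K[:2,2])(R@X+t)
    out=[]
    for A in As:
        c=pr(M+a*A); d=pr(M+a*(A+1))-c; n=np.array([-d[1],d[0]])/np.hypot(*d); n*=np.sign(n[0])
        k=K[0,0]/(R@(M+a*A)+t)[2]; x=np.arange(-half-6,half+6.01,.1); px=c[:,None]+n[:,None]*x*k
        p=map_coordinates(g,[px[1],px[0]],order=1); lo=np.percentile(p,10); on=p>(lo+.4*(p.max()-lo)); i=np.where(on)[0]
        out.append([A,(x[i[0]]+x[i[-1]])/2,x[i[-1]]-x[i[0]]])
    cB,cG=[((pr(M+5*w)-pr(M))/5/k)@n for w in (yv,xv)]
    return np.array(out),cB,cG
E
python3 - <<'E'
from prof import *
e=dict(np.load("pics/scene4.npz"))
r,cB,cG=offs(e,[40,50,60,70,80,90],6); print(r.round(1).tolist(),cB,cG)
r,_,_=offs(e,[-3,-5,-8,-15,-22,-30],14); print(r.round(1).tolist())
E
```

```text
[[40.0, 2.4, 9.0], [50.0, 2.4, 9.3], [60.0, 2.4, 9.1], [70.0, 2.5, 9.0], [80.0, 2.4, 9.4], [90.0, 2.3, 9.6]] 0.8724896974692575 -0.5250963014168654
[[-3.0, -1.4, 26.8], [-5.0, -1.3, 26.2], [-8.0, -1.5, 23.4], [-15.0, -1.8, 21.2], [-22.0, -1.9, 21.2], [-30.0, -2.2, 19.7]]
```

The rod sits about 3.5 mm to one side of the mouth in the scene camera, and the measured widths (9.2 and 26.8 mm) are right. I correct by −2.8 mm in y and +1.8 mm normal to the tube, advance 22 mm and recheck.

>>> carry_out(increments=[[[0.003,-0.0144,0.008],[0,0,0],-1],[[0.0189,-0.0022,-0.011],[0,0,0],-1],[[0.0189,-0.0022,-0.011],[0,0,0],-1],[[0.0189,-0.0022,-0.011],[0,0,0],-1],[[0.0189,-0.0022,-0.011],[0,0,0],-1],[[0.0189,-0.0022,-0.011],[0,0,0],-1],[[0,0,0],[0,0,0],-1],[[0,0,0],[0,0,0],-1]])

```text
t: 9.25
tool_pos: [472.8, 57.3, 144.1]
ee_rot: [-1.5, 0.5, 0.323]
ft_force: [-0.7, 0.9, -0.5]
grip_width: 14.7
```

```bash
python3 - <<'E'
from prof import *
from workcell import arm, imaging
s=arm.read_state(); print(s["tool_pos"],s["ft_force"])
e=imaging.get_image("scene"); np.savez("pics/scene5.npz",**e)
print(offs(e,[15,20,30,40,50,60,70],6)[0].round(1).tolist()); print(offs(e,[-3,-5,-8],14)[0].round(1).tolist())
P=cloud(e); D=P-M; A,B,G=D@a,D@yv,D@xv; m=(abs(B)<15)&(abs(G)<15)&(e["pixels"].astype(int).sum(2)>150)
for lo in range(-40,80,10):
    k=m&(A>lo)&(A<lo+10); print(lo,k.sum(),np.percentile(B[k],[10,90]).round(1) if k.sum() else "",np.percentile(G[k],[10,90]).round(1) if k.sum() else "")
E
```

```text
[472.77791605  57.30126006 144.12020481] [-0.68972589  0.91411728 -0.45661685]
[[15.0, -1.4, 9.7], [20.0, -1.4, 9.6], [30.0, -1.5, 10.0], [40.0, -1.6, 10.3], [50.0, -1.7, 9.9], [60.0, -1.5, 9.8], [70.0, -1.5, 9.6]]
[[-3.0, -0.6, 25.5], [-5.0, -0.5, 24.7], [-8.0, -0.7, 22.8]]
-40 50 [-2.9 12.7] [-11.6  11.1]
-30 48 [-1.1 12.7] [-12.7  10.7]
-20 37 [-5.  11.1] [ 1.6 10.9]
-10 41 [-3.9 11.7] [ 1.3 12.6]
0 3 [-3.1  9.9] [ 9.1 13.4]
10 14 [-2.   2.5] [-2.3  4.3]
20 15 [-3.5  3.4] [0.3 5.3]
30 15 [-2.   3.9] [-0.5  5.5]
40 14 [-2.2  3.9] [0.4 4.8]
50 15 [-2.   3.7] [-0.8  4.3]
60 13 [-1.5  3.1] [-1.4  5.2]
70 14 [-2.4  3.5] [0.2 4.6]
```

The rod (−1.5) and mouth (−0.6 to −1.4) now agree within about 1 mm. I insert slowly, watching the force.

>>> carry_out(increments=[[[0.0172,-0.002,-0.01],[0,0,0],-1],[[0.0172,-0.002,-0.01],[0,0,0],-1],[[0.0172,-0.002,-0.01],[0,0,0],-1],[[0.0172,-0.002,-0.01],[0,0,0],-1],[[0,0,0],[0,0,0],-1]])

```text
t: 9.8
tool_pos: [487.0, 55.5, 135.9]
ee_rot: [-1.5, 0.5, 0.322]
ft_force: [0.8, 0.4, -1.0]
grip_width: 14.7
```

>>> carry_out(increments=[[[0.0172,-0.002,-0.01],[0,0,0],-1],[[0.0172,-0.002,-0.01],[0,0,0],-1],[[0.0172,-0.002,-0.01],[0,0,0],-1],[[0,0,0],[0,0,0],-1]])

```text
t: 10.2
tool_pos: [497.3, 54.5, 129.9]
ee_rot: [-1.5, 0.5, 0.322]
ft_force: [0.5, -0.2, -1.9]
grip_width: 14.6
```

>>> carry_out(increments=[[[0.0172,-0.002,-0.01],[0,0,0],-1],[[0.0172,-0.002,-0.01],[0,0,0],-1],[[0.0172,-0.002,-0.01],[0,0,0],-1],[[0.0172,-0.002,-0.01],[0,0,0],-1],[[0.0172,-0.002,-0.01],[0,0,0],-1],[[0,0,0],[0,0,0],-1]])

```text
t: 10.8
tool_pos: [514.6, 52.5, 119.9]
ee_rot: [-1.5, 0.5, 0.322]
ft_force: [1.2, 0.4, -1.5]
grip_width: 14.4
```

>>> carry_out(increments=[[[0.0172,-0.002,-0.01],[0,0,0],-1],[[0.0172,-0.002,-0.01],[0,0,0],-1],[[0.0172,-0.002,-0.01],[0,0,0],-1],[[0.0172,-0.002,-0.01],[0,0,0],-1],[[0.0172,-0.002,-0.01],[0,0,0],-1],[[0,0,0],[0,0,0],-1]])

```text
t: 11.4
tool_pos: [531.8, 50.5, 109.9]
ee_rot: [-1.5, 0.5, 0.322]
ft_force: [0.4, -0.2, -1.5]
grip_width: 14.9
```

```bash
python3 - <<'E'
from prof import *
from workcell import arm, imaging
s=arm.read_state(); R=Rot.from_rotvec(s["ee_rot"]).as_matrix(); o=s["tool_pos"]+R@G0-M; print("origin est A,B,G",[(o@k).round(1) for k in (a,yv,xv)],"force a,y,x",[(s["ft_force"]@k).round(1) for k in (a,yv,xv)],s["torque"])
e=imaging.get_image("scene"); np.savez("pics/scene6.npz",**e)
p=e["pixels"][140:230,260:350]; cv2.imwrite("pics/p6.png",cv2.cvtColor(cv2.resize(p,(540,540),interpolation=cv2.INTER_CUBIC),cv2.COLOR_RGB2BGR))
E
```

```text
origin est A,B,G [np.float64(19.3), np.float64(-2.7), np.float64(1.5)] force a,y,x [np.float64(-1.1), np.float64(-0.1), np.float64(-1.1)] [ 0.02374072 -0.74885732 -0.03907511]
```

View pics/p6.png

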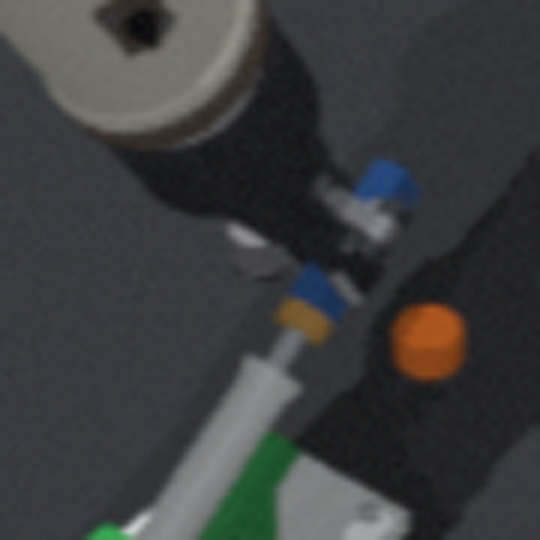

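The rod is well inside the bore, with the collar (305,318) about 20 mm from the mouth (272,375), and there is no side force. I continue to contact.

>>> carry_out(increments=[[[0.0172,-0.002,-0.01],[0,0,0],-1],[[0.0172,-0.002,-0.01],[0,0,0],-1],[[0.0172,-0.002,-0.01],[0,0,0],-1],[[0.0129,-0.0015,-0.0075],[0,0,0],-1],[[0,0,0],[0,0,0],-1]])

```text
t: 11.95
tool_pos: [544.7, 49.0, 102.4]
ee_rot: [-1.5, 0.5, 0.322]
ft_force: [1.1, -0.1, -1.9]
grip_width: 14.8
```

>>> carry_out(increments=[[[0.0043,-0.0005,-0.0025],[0,0,0],-1],[[0.0043,-0.0005,-0.0025],[0,0,0],-1],[[0,0,0],[0,0,0],-1]])

```text
t: 12.25
tool_pos: [546.0, 48.8, 101.8]
ee_rot: [-1.5, 0.5, 0.322]
ft_force: [-0.5, 0.1, -1.3]
grip_width: 14.2
```

>>> carry_out(increments=[[[0.0043,-0.0005,-0.0025],[0,0,0],-1],[[0,0,0],[0,0,0],-1]])

```text
t: 12.45
tool_pos: [546.9, 48.7, 101.3]
ee_rot: [-1.5, 0.5, 0.322]
ft_force: [0.0, 1.4, -1.4]
grip_width: 14.9
```

>>> carry_out(increments=[[[0.0043,-0.0005,-0.0025],[0,0,0],-1],[[0,0,0],[0,0,0],-1]])

```text
t: 12.65
tool_pos: [547.7, 48.6, 100.8]
ee_rot: [-1.5, 0.5, 0.322]
ft_force: [0.3, 0.3, -1.3]
grip_width: 14.5
```

>>> carry_out(increments=[[[0.0043,-0.0005,-0.0025],[0,0,0],-1],[[0,0,0],[0,0,0],-1]])

```text
t: 12.85
tool_pos: [548.7, 48.5, 100.3]
ee_rot: [-1.5, 0.5, 0.322]
ft_force: [0.1, 0.9, -1.3]
grip_width: 14.8
```

>>> carry_out(increments=[[[0.0043,-0.0005,-0.0025],[0,0,0],-1],[[0,0,0],[0,0,0],-1]])

```text
t: 13.05
tool_pos: [548.7, 48.5, 100.2]
ee_rot: [-1.5, 0.501, 0.324]
ft_force: [-3.1, 0.7, 3.5]
grip_width: 14.7
```

Contact: about 5 N back along the tube axis at the predicted depth. I press slightly more and hold.

>>> carry_out(increments=[[[0.0043,-0.0005,-0.0025],[0,0,0],-1],[[0,0,0],[0,0,0],-1],[[0,0,0],[0,0,0],-1],[[0,0,0],[0,0,0],-1],[[0,0,0],[0,0,0],-1],[[0,0,0],[0,0,0],-1]])

```text
t: 13.65
tool_pos: [548.8, 48.5, 100.2]
ee_rot: [-1.5, 0.502, 0.325]
ft_force: [-5.8, 1.0, 6.0]
grip_width: 14.5
```

```bash
python3 - <<'E'
from prof import *
from workcell import arm, imaging
s=arm.read_state(); R=Rot.from_rotvec(s["ee_rot"]).as_matrix(); o=s["tool_pos"]+R@G0-M; print("origin est A,B,G",[(o@k).round(1) for k in (a,yv,xv)],"force a,y,x",[(s["ft_force"]@k).round(1) for k in (a,yv,xv)],s["torque"])
e=imaging.get_image("scene"); np.savez("pics/scene7.npz",**e)
p=e["pixels"][150:220,265:335]; cv2.imwrite("pics/p7.png",cv2.cvtColor(cv2.resize(p,(560,560),interpolation=cv2.INTER_CUBIC),cv2.COLOR_RGB2BGR))
E
```

```text
origin est A,B,G [np.float64(-0.4), np.float64(-2.6), np.float64(1.6)] force a,y,x [np.float64(8.1), np.float64(0.3), np.float64(2.3)] [ 0.19454596  1.09327951 -0.00561205]
```

View pics/p7.png

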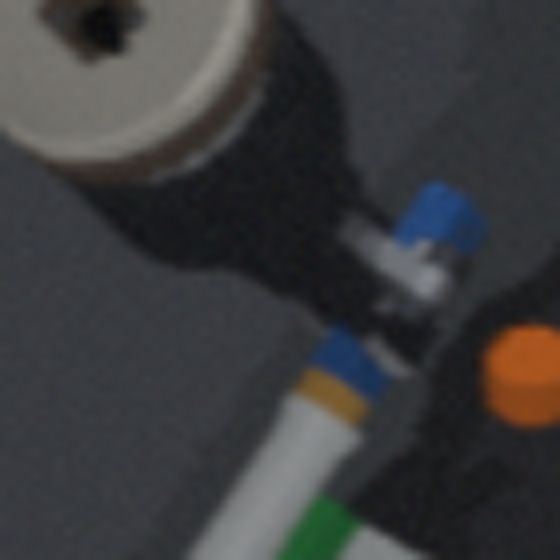

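Seated: the collar (335,392) sits flush on the mouth with no gap, about 8 N axial, and it has been held about 0.7 s. I draw it straight out.

>>> carry_out(increments=[[[0,0,0],[0,0,0],-1],[[-0.0172,0.002,0.01],[0,0,0],-1],[[-0.0344,0.004,0.02],[0,0,0],-1],[[-0.0344,0.004,0.02],[0,0,0],-1],[[-0.0344,0.004,0.02],[0,0,0],-1],[[-0.0344,0.004,0.02],[0,0,0],-1],[[-0.0344,0.004,0.02],[0,0,0],-1],[[-0.0344,0.004,0.02],[0,0,0],-1],[[-0.0344,0.004,0.02],[0,0,0],-1],[[-0.0344,0.004,0.02],[0,0,0],-1]])

```text
t: 14.7
tool_pos: [491.2, 55.0, 133.7]
ee_rot: [-1.5, 0.5, 0.322]
ft_force: [-0.7, -0.1, -2.2]
grip_width: 14.4
```

>>> carry_out(increments=[[[-0.0344,0.004,0.02],[0,0,0],-1],[[-0.0344,0.004,0.02],[0,0,0],-1],[[-0.0344,0.004,0.02],[0,0,0],-1],[[-0.0344,0.004,0.02],[0,0,0],-1],[[-0.0344,0.004,0.02],[0,0,0],-1],[[-0.0344,0.004,0.02],[0,0,0],-1],[[0,0,0],[0,0,0],-1],[[0,0,0],[0,0,0],-1]])

```text
t: 15.5
tool_pos: [450.6, 59.8, 157.5]
ee_rot: [-1.5, 0.499, 0.322]
ft_force: [-0.3, -0.0, -1.1]
grip_width: 14.5
```

```bash
python3 - <<'E'
from prof import *
from workcell import arm, imaging
s=arm.read_state(); R=Rot.from_rotvec(s["ee_rot"]).as_matrix(); o=s["tool_pos"]+R@(G0+[80,0,0])-M; print("tip est A,B,G",[(o@k).round(1) for k in (a,yv,xv)],s["ft_force"],s["grip_width"])
w=imaging.get_image("wrist"); H=hsv(w); T=w["tool_from_camera"]; Q=cloud(w)@T[:3,:3].T+T[:3,3]
h,ss=H[...,0],H[...,1]; b=(h>100)&(h<125)&(ss>120)&(np.abs(Q[...,1]+20)<8)&(abs(Q[...,2])<15)&(Q[...,0]<35)&(Q[...,0]>-60); q=Q[b]; X=np.c_[q[:,0],q[:,2],np.ones(len(q))]
print("handle in tool:",cv2.minAreaRect(q[:,[0,2]].astype(np.float32)),"plane",np.linalg.lstsq(X,q[:,1],rcond=None)[0].round(3))
e=imaging.get_image("scene"); t=imaging.get_image("top")
for n,d in [("scene",e),("top",t)]:
    P=cloud(d); H=hsv(d); m=(abs(P[...,2]-71)<4)&(H[...,1]<60)&(H[...,2]>150)&(np.hypot(P[...,0]-525,P[...,1]+274)<40)
    q=P[m]; print(n,"disc",m.sum(),cv2.minEnclosingCircle(q[:,:2].astype(np.float32)),((q.min(0)+q.max(0))/2).round(1),np.median(q[:,2]).round(1))
    L=(P-s["tool_pos"])@R
    m=(np.abs(L[...,2])<9)&(L[...,0]>45)&(L[...,0]<125)&(np.abs(L[...,1]+10)<15)&(H[...,2]>60); q=L[m]
    if m.sum()>10: print(" rod tool",m.sum(),"y(x)",np.polyfit(q[:,0],q[:,1],1).round(3),"z(x)",np.polyfit(q[:,0],q[:,2],1).round(3),"xmax",q[:,0].max().round(1))
E
```

```text
tip est A,B,G [np.float64(33.8), np.float64(-2.8), np.float64(1.7)] [-0.33879075 -0.01960435 -1.09763998] 14.525342461815297
handle in tool: ((-13.072847366333008, -0.5929603576660156), (16.17000389099121, 69.32847595214844), 89.70082092285156) plane [-7.0000e-03  8.0000e-03 -1.9707e+01]
scene disc 150 ((524.2568969726562, -273.2915954589844), 27.307334899902344) [ 522.6 -272.3   71.3] 71.3
 rod tool 96 y(x) [-3.000e-03 -9.883e+00] z(x) [0.    3.197] xmax 110.4
top disc 254 ((527.6618041992188, -273.5477600097656), 28.05415153503418) [ 526.6 -274.4   71.1] 71.7
```

Drawn out cleanly with the tip 34 mm clear, and the gauge has not slipped in the grip. The disc centre is about (525, −273.5, 70.5), with both cameras agreeing to 3 mm. I plan the presentation pose.

```bash
python3 - <<'E'
from h import *
from workcell import arm
s=dict(arm.read_state()); th=np.radians(-27); R=tool_target([np.cos(th),np.sin(th),0],[0,0,-1])[0]
p=np.array([525,-273.5,101])-R@np.array([112.2,-9,1]); print(p,R.round(2).tolist())
plan(s,p+[0,0,90],R,30)
E
```

```text
[ 424.57507749 -223.45327245   92.        ] [[0.89, 0.0, 0.45], [-0.45, 0.0, 0.89], [0.0, -1.0, 0.0]]
total shift [-0.1307 -1.4162  0.1244] turn [-0.0242 -0.0808 -0.0551] deg 36.3
 per row 30 [-0.0044 -0.0472  0.0041] [-0.00081 -0.00269 -0.00184]
```

>>> carry_out(increments=[[[-0.0044,-0.02,0.0124],[-0.00081,-0.00269,-0.00184],-1],[[-0.0044,-0.03,0.0124],[-0.00081,-0.00269,-0.00184],-1],[[-0.0044,-0.04,0.0124],[-0.00081,-0.00269,-0.00184],-1],[[-0.0044,-0.05,0.0124],[-0.00081,-0.00269,-0.00184],-1],[[-0.0044,-0.05,0.0124],[-0.00081,-0.00269,-0.00184],-1],[[-0.0044,-0.05,0.0124],[-0.00081,-0.00269,-0.00184],-1],[[-0.0044,-0.05,0.0124],[-0.00081,-0.00269,-0.00184],-1],[[-0.0044,-0.05,0.0124],[-0.00081,-0.00269,-0.00184],-1],[[-0.0044,-0.05,0.0124],[-0.00081,-0.00269,-0.00184],-1],[[-0.0044,-0.05,0.0124],[-0.00081,-0.00269,-0.00184],-1]])

```text
t: 16.65
tool_pos: [441.6, -29.0, 182.3]
ee_rot: [-1.526, 0.46, 0.09]
ft_force: [1.2, 0.3, -1.5]
grip_width: 14.6
```

>>> carry_out(increments=[[[-0.0044,-0.05,0],[-0.00081,-0.00269,-0.00184],-1],[[-0.0044,-0.05,0],[-0.00081,-0.00269,-0.00184],-1],[[-0.0044,-0.05,0],[-0.00081,-0.00269,-0.00184],-1],[[-0.0044,-0.05,0],[-0.00081,-0.00269,-0.00184],-1],[[-0.0044,-0.05,0],[-0.00081,-0.00269,-0.00184],-1],[[-0.0044,-0.05,0],[-0.00081,-0.00269,-0.00184],-1],[[-0.0044,-0.05,0],[-0.00081,-0.00269,-0.00184],-1],[[-0.0044,-0.05,0],[-0.00081,-0.00269,-0.00184],-1],[[-0.0044,-0.05,0],[-0.00081,-0.00269,-0.00184],-1],[[-0.0044,-0.05,0],[-0.00081,-0.00269,-0.00184],-1]])

```text
t: 17.65
tool_pos: [432.8, -129.0, 182.1]
ee_rot: [-1.539, 0.417, -0.141]
ft_force: [0.7, 0.3, -1.4]
grip_width: 14.5
```

>>> carry_out(increments=[[[-0.0044,-0.05,0],[-0.00081,-0.00269,-0.00184],-1],[[-0.0044,-0.05,0],[-0.00081,-0.00269,-0.00184],-1],[[-0.0044,-0.05,0],[-0.00081,-0.00269,-0.00184],-1],[[-0.0044,-0.05,0],[-0.00081,-0.00269,-0.00184],-1],[[-0.0044,-0.05,0],[-0.00081,-0.00269,-0.00184],-1],[[-0.0044,-0.05,0],[-0.00081,-0.00269,-0.00184],-1],[[-0.0044,-0.05,0],[-0.00081,-0.00269,-0.00184],-1],[[-0.0044,-0.05,0],[-0.00081,-0.00269,-0.00184],-1],[[-0.0044,-0.05,0],[-0.00081,-0.00269,-0.00184],-1],[[-0.0044,-0.026,0],[-0.00081,-0.00269,-0.00184],-1]])

```text
t: 18.65
tool_pos: [423.9, -224.6, 182.1]
ee_rot: [-1.54, 0.371, -0.372]
ft_force: [-0.3, 0.2, -1.2]
grip_width: 14.6
```

>>> carry_out(increments=[[[0,0,0],[0,0,0],-1],[[0,0,-0.1],[0,0,0],-1],[[0,0,-0.1],[0,0,0],-1],[[0,0,-0.1],[0,0,0],-1],[[0,0,-0.05],[0,0,0],-1],[[0,0,0],[0,0,0],-1],[[0,0,0],[0,0,0],-1]])

```text
t: 19.35
tool_pos: [424.5, -223.2, 112.5]
ee_rot: [-1.539, 0.37, -0.369]
ft_force: [-0.1, -0.7, -1.3]
grip_width: 14.5
```

```bash
cat > fin.py <<'E'
from h import *
from workcell import arm, imaging
s=arm.read_state(); R=Rot.from_rotvec(s["ee_rot"]).as_matrix(); print("tip est",(s["tool_pos"]+R@[112.2,-9,1]).round(1),"tool x",R[:,0].round(3),s["ft_force"].round(1),s["grip_width"])
ims=[]
for n,(x,y) in [("scene",(225,165)),("top",(436,211))]:
    d=imaging.get_image(n); P=cloud(d); H=hsv(d); L=(P-s["tool_pos"])@R
    m=(np.abs(L[...,2])<12)&(L[...,0]>45)&(L[...,0]<130)&(P[...,2]>85)&(P[...,2]<125); q=P[m]
    if m.sum()>8:
        c,V=pca(q); tip=q[np.argsort(L[m][:,0])[-3:]].mean(0); print(n,"rod",m.sum(),"dir",V[0].round(3),"tip",tip.round(1))
    ims.append(cv2.resize(d["pixels"][max(y-50,0):y+50,x-50:x+50],(400,400),interpolation=cv2.INTER_CUBIC))
cv2.imwrite("pics/fin.png",cv2.cvtColor(np.hstack(ims),cv2.COLOR_RGB2BGR))
E
python3 fin.py
```

```text
tip est [ 524.9 -273.3  121.5] tool x [ 0.891 -0.454 -0.   ] [-0.1 -0.7 -1.3] 14.487956720238786
scene rod 54 dir [ 0.878 -0.479 -0.017] tip [ 522.2 -271.6  122.9]
top rod 32 dir [-0.896  0.444  0.007] tip [ 524.3 -271.5  124. ]
```

View pics/fin.png

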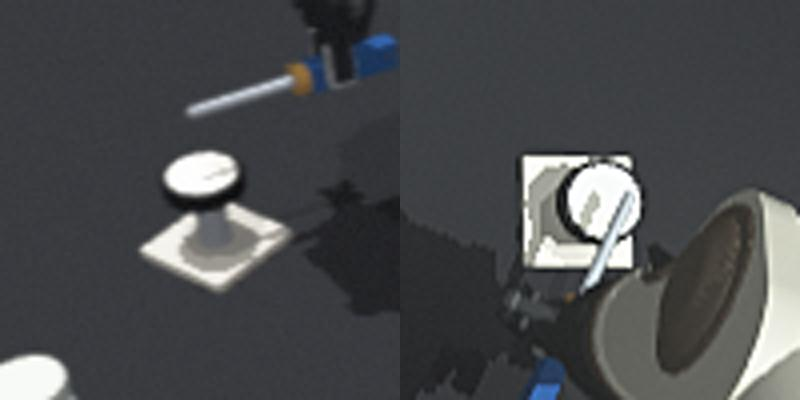

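The scene view shows the rod level above the disc, with the tip (190,112) over the disc (203,172). Both cameras put the tip within 4 mm sideways, so only height is left. I lower 21 mm with a small trim and settle.

>>> carry_out(increments=[[[0.004,-0.004,-0.035],[0,0,0],-1],[[0.004,-0.004,-0.035],[0,0,0],-1],[[0,0,-0.025],[0,0,0],-1],[[0,0,-0.01],[0,0,0],-1],[[0,0,0],[0,0,0],-1],[[0,0,0],[0,0,0],-1],[[0,0,0],[0,0,0],-1],[[0,0,0],[0,0,0],-1],[[0,0,0],[0,0,0],-1]])

```text
t: 20.35
tool_pos: [425.8, -225.0, 91.3]
ee_rot: [-1.539, 0.37, -0.37]
ft_force: [0.4, 0.5, -1.7]
grip_width: 14.5
```

```bash
python3 fin.py; python3 -c "
from workcell import arm
s=arm.read_state(); print(s['t'],s['qd'])"
```

```text
tip est [ 526.2 -275.1  100.3] tool x [ 0.891 -0.454 -0.   ] [ 0.4  0.5 -1.7] 14.451503804207139
scene rod 72 dir [ 0.889 -0.458 -0.002] tip [ 524.4 -271.2  100.6]
top rod 83 dir [-0.888  0.459 -0.004] tip [ 525.7 -275.3  104.7]
20.45 [ 0.0032419   0.00114715  0.002412   -0.00019019  0.00175751 -0.00035473
 -0.00043382]
```

View pics/fin.png

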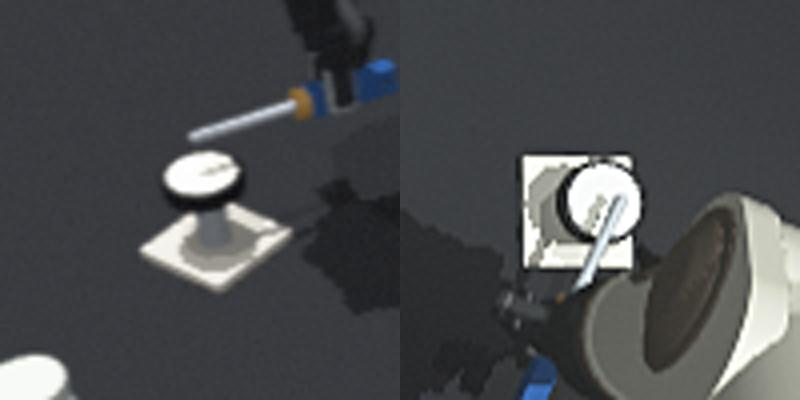

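```bash
python3 - <<'E'
from h import *
for n,x,y in [("scene",225,165),("top",436,211)]:
    d=np.load(f"pics/{n}0.npz"); K,R,t=d["camera_matrix"],d["R"],d["t"]
    for X in ([525,-273.5,70],[525,-273.5,100],[526,-275,100],[515,-273.5,100],[525,-263.5,100]):
        c=K@(R@np.array(X)+t); p=c[:2]/c[2]; print(n,X,"crop",((p-[x-50,y-50])*4).round(0))
E
```

```text
scene [525, -273.5, 70] crop [198. 173.]
scene [525, -273.5, 100] crop [191. 139.]
scene [526, -275, 100] crop [188. 139.]
scene [515, -273.5, 100] crop [200. 132.]
scene [525, -263.5, 100] crop [201. 143.]
top [525, -273.5, 70] crop [201. 200.]
top [525, -273.5, 100] crop [215. 195.]
top [526, -275, 100] crop [217. 194.]
top [515, -273.5, 100] crop [216. 210.]
top [525, -263.5, 100] crop [200. 195.]
```

Both images agree that the tip is about 4 mm towards −y of the disc centre. That is within tolerance, but I trim it before handing in.

>>> carry_out(increments=[[[0,0.01,0],[0,0,0],-1],[[0,0.01,0],[0,0,0],-1],[[0,0,0],[0,0,0],-1],[[0,0,0],[0,0,0],-1],[[0,0,0],[0,0,0],-1],[[0,0,0],[0,0,0],-1],[[0,0,0],[0,0,0],-1],[[0,0,0],[0,0,0],-1]])

```text
t: 21.25
tool_pos: [425.7, -221.0, 91.1]
ee_rot: [-1.539, 0.37, -0.37]
ft_force: [0.7, -0.4, -1.2]
grip_width: 15.0
```

```bash
python3 fin.py; python3 -c "
from workcell import ticket
print(ticket.job_done())"
```

```text
tip est [ 526.1 -271.1  100. ] tool x [ 0.891 -0.455 -0.   ] [ 0.7 -0.4 -1.2] 14.962441675182028
scene rod 69 dir [ 0.894 -0.449  0.002] tip [ 523.6 -267.7  102.5]
top rod 82 dir [-0.887  0.461  0.017] tip [ 527.1 -271.1  101.4]
the job is handed in; nothing more can be done
None
```

The job is handed in at about 21 s of the 61 s allowed; the hand-in reports no verdict.

**What I did:** I took the blue gauge with the brass collar out of the bin and slid it into the guide tube until the collar stopped on the mouth. I held it seated for about 0.7 s at about 8 N along the tube, then drew it straight out with no jamming force. It is now held level over the reading disc.

**Last checks:**
- **Height and level:** the tip is about 30 mm above the disc, and the rod is level within about 1°.
- **Sideways position:** the arm's own estimate and the two cameras put the tip about 3–6 mm from the disc's centre; the limit is 15 mm.
- **Grip and contact:** the force reading shows only the gauge's weight, so it is touching nothing else. The arm was at rest and the gauge had not slipped in the grip when checked after the tube.

**Disagreements:**
- **Mouth position:** the wrist camera's estimate was about 3.5 mm off what the scene camera showed, and I corrected for it before inserting.
- **Final tip position:** the pixel and depth measurements differ by about 4 mm sideways. I made a 4 mm move on the pixel evidence.
- **Not re-measured:** I did not measure the other objects again at the end. Pictures after the lift showed the red and white gauges still in their places in the bin.

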